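Square up the leaning spacer plates on the dovetail slide

ROBOT

A 6-joint arm with a two-finger parallel gripper is mounted at the origin on the work surface. World frame = base frame: x ahead of the robot, y to its left, z up, the work surface at z = 0. Lengths are in m, angles in rad, forces in N, time in s.
With the tool pointing down it reaches from about 0.325 to 0.9 m from the base axis. Payload 3.5 kg.
Tool frame: the origin (TCP) lies midway between the tips of the shut fingers; the grasp point (between the pads) lies 19 mm behind it; z points along the fingers, y is the line along which they close (so a half turn about z gives the same grasp; the last joint's range is limited). The gripper opens to 85 mm and grips with 20 to 120 N. Pads are 22 mm wide; open, the fingers measure 114 mm over their backs; the gripper's body (76 mm by 85 mm) begins 54 mm behind the grasp point. The pads swing forward as they close: fully open they stand 13 mm farther back than shut.
Start: joints at [-1.421, 0.276, -0.026, 1.268, 0, 1.467], TCP at [0.156, -0.605, 0.231] pointing down, gripper open.
Joint ranges: [-3.12, 3.12], [-0.85, 1.88], [-1.08, 1.24], [-1.95, 2.15], [-1.57, 1.53], [-3.14, 3.14]. Speed limits (rad/s): [2.57, 2.57, 3.14, 3.14, 3.14, 3.14].

INTERFACE

Orientations are given as a rotation vector (axis times angle).
In Python, from plant import r, effector, solver, read_camera, camera_info, workorder gives the robot as it stands. Calls block until the motion is done:
- r.movep(position, orientation): joint-space move of the TCP to a pose.
- r.line_to(position, vel=0.15, rot=None, until_force=None): straight line of the TCP; rot=None keeps the orientation; vel is the mean speed in m/s. With until_force (N) it stops when the force on the tool has changed by that much, and returns True; else False.
- r.goto_joints(angles): joint-space move.
- effector.gripper_to(opening): finger opening in m; the grip force is fixed at half the most; returns when the fingers have stopped.
- r.pause(seconds).
- solver.ik(position, orientation): joint angles nearest the present ones, or None.
- read_camera(name): name is "scene" or "top" or "wrist"; returns the picture (400x640x3 uint8, red, green, blue); there is no depth.
- camera_info(name): a dict with "vfov" (degrees; the focal length in pixels is half the picture's height over the tangent of half this angle, whatever the lens; pixels are square), "cx", "cy" (the principal point, pixels), "camera_from_world" (4x4, takes a point from world to camera coordinates). Camera axes: x right, y up, looking along -z (the intrinsics and any distortion apply to the point x, -y, -z); pixel columns grow to the right and rows downward; lengths in m; the calibration is good to about 2 mm. The wrist camera is an equidistant fisheye: a pixel r from the principal point sees the ray r / f radians off the axis. A picture is of the moment at which its call begins: read the wrist's pose just before it. camera_info takes no time and is no camera call; for the wrist camera it gives the pose at the moment of the call.
A pose or a line that the arm cannot do raises r.MotionError and nothing moves.
- workorder.job_done(): hands the job in; it is judged then, once.
Readings, each from a call of its own:
- r.get_time_s(): time.
- r.get_q(): joint angles.
- r.get_qvel(): joint speeds.
- r.get_tau(): joint torques, N m.
- r.get_position(): TCP position.
- r.get_orientation(): TCP orientation.
- r.get_force(): force on the tool from outside, world axes, zero at the start.
- r.get_moment(): the same for the moment, N m.
- r.get_gripper_width(): finger opening in m.
- r.get_grip_force(): force on a finger pad.
Only numpy, scipy, OpenCV 4.12 (cv2) and the standard library are available. Lean on these libraries where they do the work, as an engineer would, in place of code of your own. Each camera call takes 0.05 s, during which the arm holds its last target. There are 200 camera calls.

TASK

On one of the two steel dovetail slides three sky blue spacer plates have slumped back against the carriage. Push that carriage along its slide, towards the backstop, until all three plates stand upright and pressed together flat against the backstop; then let go and leave the carriage there holding the row. The other slide, which is empty, is not part of the job.

Things in the scene. Friction and masses are not known exactly. Their poses are not given: they have to be found in the camera images.
- slide: Fixed steel dovetail slide carrying the blue plates: bed 280 mm long (x), 100 wide (y), 30 high. Origin: centre of its underside, on the bench; x runs along it towards the backstop, z up. Backstop: dark steel block 84 mm wide across the +x end, top 115 mm above the bench, flat face at x = +100 mm looking to -x. An identical empty slide nearby is not listed.
- slide_handle (a point): Grip point on the axis of the carriage's black 24 x 24 mm post, square to the slide, free from 48 to 140 mm above the bench; point at 128 mm. Carriage's upright pusher plate: 84 wide, top at 116 mm, pushing face 50 mm and back 38 mm ahead (+x of slide). Slides along x only, 4 N friction, stays put. Row squared: this point is at x = 20 mm of the slide.
- plate1: Sky blue aluminium plate nearest the backstop, 10 mm thick (its x), 70 wide (y), 80 tall (z), 150 g, loose, standing on the bed, top leaning back towards the carriage. Origin at its middle. Upright and flat on the backstop, its middle is at x = 95 mm of the slide, 70 mm above the bench.
- plate3: Equal sky blue plate nearest the carriage, origin at its middle, its top leaning on the pusher plate. A third equal plate (not listed) stands between it and plate1. Upright in the squared row, its middle is at x = 75 mm of the slide.

How it is judged:
By the outcome, as a careful person would: the job done as asked, in the order asked, and still so for the second after the job is handed in, with the robot touching nothing.
It also fails if it takes over 32 s, if anything falls off the work surface, if the arm or the gripper's body presses on something with over 40 N, if the wrist force passes 120 N, or if a joint passes its speed limit or range.

## Working session

There is one attempt and no reset: what is moved stays moved. The work goes in short steps, each a Python script; the robot and the scene stay as the last script left them, time stands still between calls to the robot, and variables do not carry over. Pictures are saved under pics/ and viewed, at most 10 in all, crops included, and the job is handed in when it is done.

```bash
mkdir -p pics; python3 - <<'E'
from plant import *
import cv2
for n in ("scene","top"):
    cv2.imwrite(f"pics/{n}0.png",read_camera(n)[:,:,::-1]); i=camera_info(n); print(n,i)
print(r.get_time_s(), r.get_orientation())
E
```

```text
scene {'vfov': 56.88865213648246, 'cx': 321.7082210264119, 'cy': 201.32359443937654, 'camera_from_world': array([[ 0.3619857 ,  0.93193874, -0.02136693, -0.18351064],
       [-0.60675593,  0.25295478,  0.75356561,  0.28402253],
       [ 0.70768184, -0.25981546,  0.65702537, -1.2060503 ],
       [ 0.        ,  0.        ,  0.        ,  1.        ]])}
top {'vfov': 57.360426509216815, 'cx': 316.5922506362357, 'cy': 205.52190128198086, 'camera_from_world': array([[-0.01574164, -0.99985365,  0.00669846, -0.01804729],
       [ 0.99558733, -0.01505394,  0.09262428, -0.60989133],
       [-0.09250988,  0.00812696,  0.9956786 , -0.71458043],
       [ 0.        ,  0.        ,  0.        ,  1.        ]])}
0.1 [-3.11455217e+00 -3.95794887e-01  1.22285430e-04]
```

View pics/scene0.png

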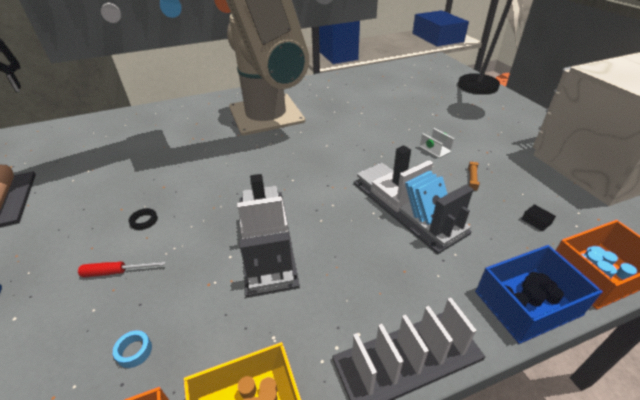

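View pics/top0.png

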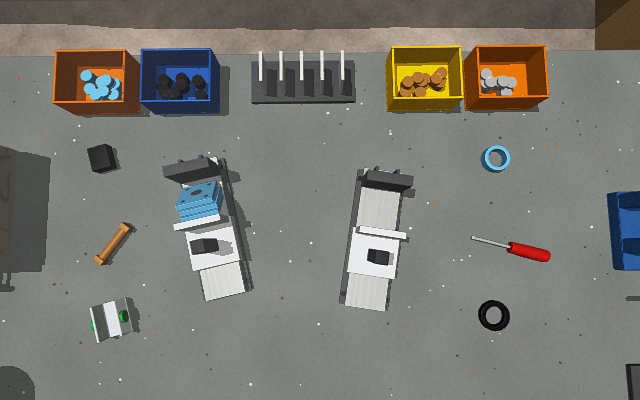

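The plates are on the left slide (top view, about columns 165–255, rows 155–300). Its black post is near (205,245). I'll enlarge that area.

```bash
python3 - <<'E'
import cv2
a=cv2.imread("pics/top0.png")[145:310,140:270]; b=cv2.imread("pics/scene0.png")[130:255,340:500]
cv2.imwrite("pics/c1.png",cv2.resize(a,None,fx=3.6,fy=3.6,interpolation=2))
cv2.imwrite("pics/c2.png",cv2.resize(b,None,fx=4,fy=4,interpolation=2))
E
```

```text
(no output)
```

View pics/c1.png

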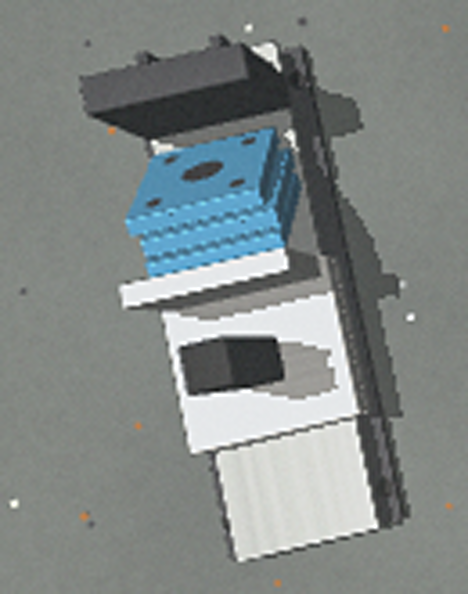

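View pics/c2.png

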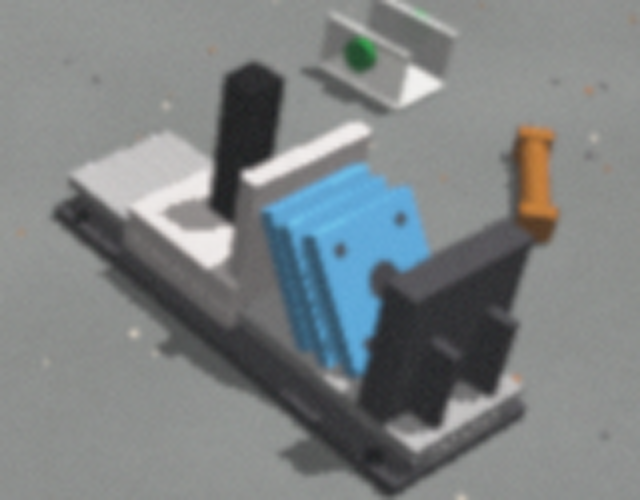

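Crop 1: post top face around (180..232, 337..394), pusher top edge (120,288)–(286,250), and backstop top front edge (84,112)–(248,80). Crop 2: post top centre at about (254,76), with the plates leaning on the pusher.

```bash
cat > h.py <<'E'
from plant import *
import numpy as np, cv2
from scipy.spatial.transform import Rotation as R
def px2w(n,uv,z):
    i=camera_info(n); f=200/np.tan(np.radians(i["vfov"]/2)); M=i["camera_from_world"]
    d=M[:3,:3].T@np.array([(uv[0]-i["cx"])/f,-(uv[1]-i["cy"])/f,-1]); c=-M[:3,:3].T@M[:3,3]
    return c+d*(z-c[2])/d[2]
E
python3 - <<'E'
from h import *
c=lambda u,v,z:px2w("top",(140+u/3.6-.35,145+v/3.6-.35),z)
post=[c(*p,.14) for p in [(180,346),(232,337),(231,388),(188,394)]]
push=[c(*p,.116) for p in [(120,288),(286,250),(125,308),(288,268)]]
bs=[c(*p,.115) for p in [(84,112),(248,80),(79,77),(242,46)]]
rear=[c(*p,.03) for p in [(236,562),(380,528)]]
for n,a in (("post",post),("push",push),("bs",bs),("rear",rear)):
    a=np.array(a); d=a[1]-a[0]; print(n,a.mean(0),"w",np.linalg.norm(d),"yaw",np.degrees(np.arctan2(d[1],d[0]))+90,a[:2].mean(0))
print("scene post",px2w("scene",(403.5,149),.14))
P=np.mean(post,0);B=np.mean(bs[:2],0);d=B-P;print(np.degrees(np.arctan2(d[1],d[0])),np.hypot(*d[:2]))
print(r.get_q(), R.from_rotvec(r.get_orientation()).as_matrix().round(3))
E
```

```text
post [0.53233714 0.17770604 0.14      ] w 0.024839687877394677 yaw 8.94719962833733 [0.54399898 0.178699   0.14      ]
push [0.57517537 0.18734655 0.116     ] w 0.08353121511193064 yaw 12.136936462380163 [0.57988729 0.18827896 0.116     ]
bs [0.67589879 0.20993328 0.115     ] w 0.08314051054022299 yaw 10.448067080129903 [0.6670898 0.2084012 0.115    ]
rear [0.43227792 0.15613905 0.03      ] w 0.08069100088183047 yaw 12.181775193270624 [0.43227792 0.15613905 0.03      ]
scene post [0.53371303 0.1789091  0.14      ]
12.832384949593175 0.13820446540517792
[-1.42140311e+00  2.77082320e-01 -2.77359723e-02  1.26797184e+00
 -3.20705099e-05  1.46738616e+00] [[ 0.968  0.25  -0.   ]
 [ 0.25  -0.968  0.002]
 [ 0.    -0.002 -1.   ]]
```

```bash
cat >> h.py <<'E'
yaw=np.radians(12.4); ax=np.array([np.cos(yaw),np.sin(yaw),0])
def rot(flip):
    x=-ax if flip else ax; z=np.array([0,0,-1.]); return R.from_matrix(np.c_[x,np.cross(z,x),z]).as_rotvec()
E
python3 - <<'E'
from h import *
P=np.array([.533,.1783,.105]); q0=r.get_q()
c=[(abs(q[5]-q0[5]),f) for f in (0,1) if (q:=solver.ik(P+[0,0,.15],rot(f))) is not None]; f=min(c)[1]; print(c)
r.movep(P+[0,0,.13],rot(f)); print(r.get_time_s(),r.get_position())
r.line_to(P,vel=.15,until_force=15); print(r.get_position(),r.get_force())
effector.gripper_to(0.02); print(r.get_gripper_width(),r.get_grip_force(),r.get_force(),r.get_moment(),r.get_position(),r.get_time_s())
cv2.imwrite("pics/s1.png",cv2.resize(read_camera("scene")[90:290,320:540,::-1],None,fx=2.7,fy=2.7))
E
```

```text
[(np.float64(1.6655896830098524), 0), (np.float64(1.4760029705799407), 1)]
3.15 [0.53332295 0.17763972 0.23498974]
[0.53387474 0.17845766 0.10588817] [ 0.12499914 -0.63373238  0.24929395]
0.02319753831805529 61.06379270553589 [-1.84332336  3.60982013  4.52074132] [ 0.58146532  0.30799612 -0.0658873 ] [0.53305472 0.1791698  0.10556331] 4.7583
```

View pics/s1.png

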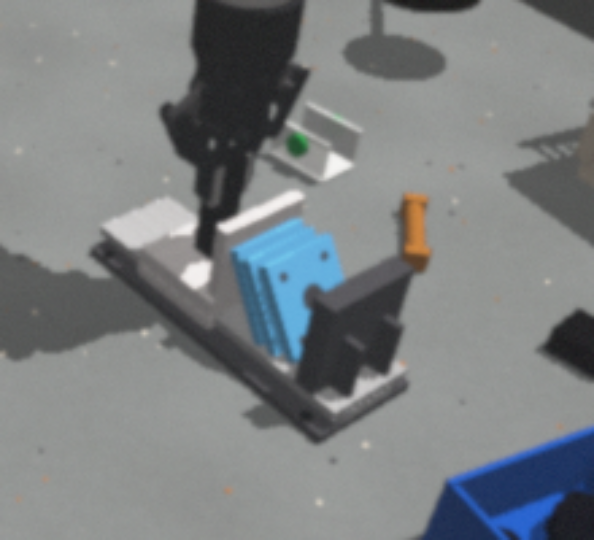

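The fingers hold the post near (215,215) and the side forces are low. Next I push along the slide in steps and watch the force.

```bash
python3 - <<'E'
from h import *
p0=r.get_position(); lat=np.cross([0,0,1],ax)
s=lambda:print(r.get_time_s(),"d",((r.get_position()-p0)@ax*1000).round(1),((r.get_position()-p0)@lat*1000).round(1),"F",(r.get_force()@ax).round(1),(r.get_force()@lat).round(1))
for d in (.02,.035,.045,.052,.056,.060,.064,.068):
    hit=r.line_to(p0+ax*d,vel=.03,until_force=20); s()
    if hit: print("hit"); break
r.pause(.2); s()
cv2.imwrite("pics/s2.png",cv2.resize(read_camera("scene")[90:290,320:540,::-1],None,fx=2.7,fy=2.7))
E
```

```text
5.6333 d 19.2 0.0 F -3.7 1.3
6.2833 d 34.9 -0.0 F -2.4 1.7
6.7667 d 44.9 -0.0 F -2.1 1.3
7.15 d 51.5 -0.0 F -3.3 1.6
7.4333 d 55.2 -0.0 F -4.6 1.5
7.7167 d 56.9 -0.1 F -11.1 0.5
8.0 d 56.8 -0.1 F -18.9 0.8
8.2833 d 56.9 -0.1 F -28.1 0.9
8.4833 d 56.9 -0.1 F -27.2 0.7
```

View pics/s2.png

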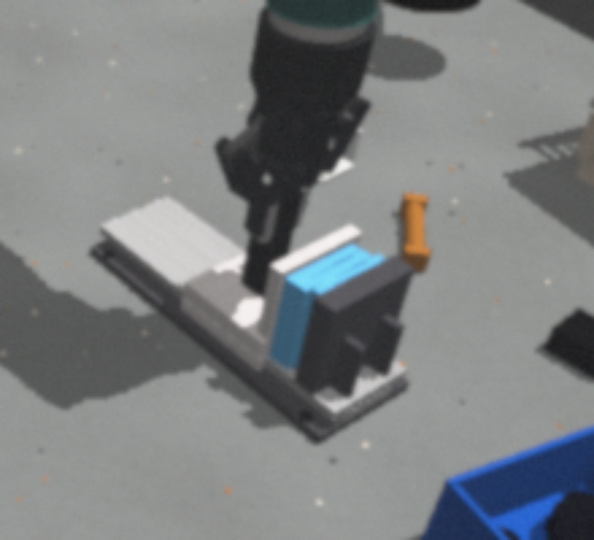

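The plates stand upright between the pusher and the backstop (around (270–385, 250–365)), and the carriage stopped hard at 56.9 mm. I'll ease the push, release, retract and check.

```bash
python3 - <<'E'
from h import *
r.line_to(r.get_position()+ax*.002,vel=.03); print("F",r.get_force()@ax)
effector.gripper_to(.08); p=r.get_position(); print(p,r.get_force())
r.line_to(p+[0,0,.14],vel=.12); r.movep([.4,-.1,.3],r.get_orientation()); r.pause(.3)
print(r.get_time_s(),r.get_force())
a=cv2.resize(read_camera("scene")[140:260,360:480,::-1],None,fx=3.3,fy=3.3,interpolation=2)
b=cv2.resize(read_camera("top")[145:265,140:260,::-1],None,fx=3.3,fy=3.3,interpolation=2)
cv2.imwrite("pics/s3.png",np.hstack([a,b]))
E
```

```text
F -5.429927565860197
[0.59075116 0.19172204 0.10534159] [-0.71122812 -0.28803918  0.32099655]
12.5167 [ 0.84249537 -0.04994507 -1.17766257]
```

View pics/s3.png

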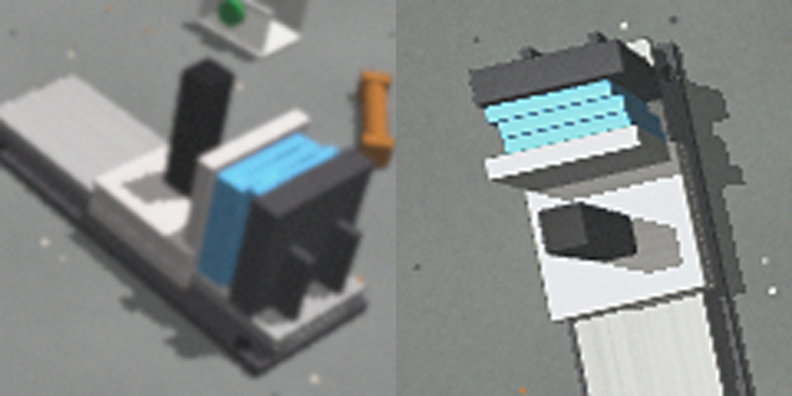

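Both views show three upright plates packed between the pusher and the backstop (top-view half, rows 85–150). The carriage hasn't moved and the robot is clear.

```bash
python3 -c "
from plant import *
print(workorder.job_done())"
```

```text
the job is handed in; nothing more can be done
None
```

The carriage now holds all three plates upright and pressed flat against the backstop; the gripper has let go and moved clear, and the job was handed in at about 12.5 s.

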